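# Wedge the rocking frit chest

## Task

The small drawer chest with the vase on it rocks, because the foot at its drawer-front corner nearest the wooden wedge does not reach the bench. With the fingers, push the wedge along the bench, thin end first, under that foot, just until the foot sits snugly on it and the chest stays level; then press down firmly on the chest's top above that foot to feel that it no longer rocks, and take the hand away. Do not grasp or lift anything, and leave the chest, the vase and the tools lying about where they are.

Things in the scene. Friction and masses are not known exactly. Their poses are not given: they have to be found in the camera images.
- chest: Light wooden chest of three small drawers, loose on the bench, 2.4 to 3.8 kg. Case 220 (x) x 300 (y) mm, underside 28 mm up; top board 232 x 312 mm, its upper face 110 mm up. Round domed feet, 28 mm across, at x +-85, y +-125 mm. Origin: below its centre, at bench level; x to the drawer front (turned away from the robot; knobs stand out to 137 mm from the centre), y to the robot's left, z up.
- foot_place (a point): Point at bench level below the centre of the short foot (a steel dome, 14 mm radius, lowest under its centre), at chest x = +85, y = -125 mm. The foot hangs 4 to 9 mm above the bench: how much is not known and has to be felt. Pushing the wedge much farther than snug lifts this corner and shoves the chest along the bench. Axes as the chest's.
- corner_top (a point): Point on the chest's top straight above the short foot, 110 mm above the bench: the place to press. The board's corner is 31 mm farther out in +x and -y. Unwedged, the chest tips down here under a light press of some 2 to 6 N until the foot meets the bench, and tips back level when let go.
- wedge: Plain hardwood wedge, 150 long, 46 wide, 60 g, flat on the bench to the right of the chest, its thin end roughly towards the short foot. Thickness grows evenly from 2 mm (thin end) to 20 mm (blunt end). Origin: centre of its underside; x along it to the thin end, z up. It slides with under 1 N; once it bears on the foot the push climbs to several newtons within about 10 mm.
- wedge_tip (a point): Middle of the wedge's thin edge, on its underside (75 mm from its origin along its x).
- wedge_butt (a point): Middle of the wedge's blunt end face (46 mm wide, 20 mm high), 10 mm above the wedge's underside: the face to push.
- vase: Amber glass vase, 140 mm tall, 90 mm across at the belly, standing loose on the chest's top, nearer to the robot and farther left than its middle. Origin: centre of its underside.
- jacks: Glassblower's steel jacks (large sprung tongs), 300 mm long, 67 mm wide, 12 mm high, lying on the bench to the right of the wedge. Origin: about their middle, at bench level; x along them towards the blade tips.
- block: Dark wooden shaping block: a cup 88 mm across and 44 mm high with a handle that reaches about 200 mm from the cup's centre along its -x, lying on the bench on the robot's right, nearer to it than the wedge. Origin: under the cup's centre.
- paddle: Dark wooden paddle, 275 mm long, 85 mm wide, 14 mm high, lying on the bench to the left of the chest. Origin: about its middle, at bench level; x along it towards the blade.
There are look-alikes about, which are no part of the job. What is shaped like the wedge but grey is not meant. Leave any black look-alike of the vase alone.

How it is judged:
By the outcome, as a careful person would: the job done as asked, in the order asked, and still so for the second after the job is handed in, with the robot touching nothing.
It also fails if it takes over 72 s, if anything falls off the work surface, if the arm or the gripper's body presses on something with over 40 N, if the wrist force passes 120 N, or if a joint passes its speed limit or range.

## Robot

A 7-joint arm with a two-finger parallel gripper is mounted at the origin on the work surface. World frame = base frame: x ahead of the robot, y to its left, z up, the work surface at z = 0. Lengths are in m, angles in rad, forces in N, time in s.
With the tool pointing down it reaches from about 0.4 to 0.85 m from the base axis. Payload 4.5 kg.
Tool frame: the origin (TCP) lies midway between the tips of the shut fingers; the grasp point (between the pads) lies 19 mm behind it; z points along the fingers, y is the line along which they close (so a half turn about z gives the same grasp; the last joint's range is limited). The gripper opens to 88 mm and grips with 3 to 60 N. Pads are 18 mm wide; open, the fingers measure 123 mm over their backs; the gripper's body (75 mm by 187 mm) begins 45 mm behind the grasp point.
Start: joints at [1.204, 0.689, -0.195, 1.565, 0.157, 0.902, -0.215], TCP at [0.244, -0.575, 0.239] pointing down, gripper open.
Joint ranges: [-3.01, 3.01], [-0.46, 2.08], [-1.47, 1.51], [0.13, 2.56], [-1, 4.14], [0.04, 2.09], [-2.66, 2.66]. Speed limits (rad/s): [2.57, 2.57, 3.14, 3.14, 3.14, 3.14, 3.14].

## Interface

Orientations are given as a unit quaternion [x, y, z, w].
In Python, from plant import get_state, viewer, workorder gives the robot as it stands. The module is installed in compiled form; this text tells all that it offers.
- The arm moves only by the tool step_arm, never from a script. Its argument "motion" is a list of rows, each an object of numbers: "wx", "wy", "wz": the turn, a rotation vector about the tool's x, y, z each as a share of 180 degrees, from -1 to 1; "dx", "dy", "dz": the shift along the tool's x, y, z each as a share of 8 cm, from -1 to 1; "claw": the finger opening in mm, from 0 to 88.1. A call has 1 to 8 rows; each row is the pose to reach, as a shift and turn from the pose commanded when the call began, along the tool's axes at that moment, turning the shorter way round; what a row does not reach only later rows make up. A row lasts 1/10 s, in which the tool goes at most 50 mm and 8.59 degrees, less where a joint would pass 70% of its speed; a pose out of reach is approached as far as the arm can. A call with a number of a shift or a turn outside -1 to 1 is refused whole. A call with a gripper value outside its range is refused whole. The fingers move at their own pace and stop on an object; "force" is the grip in N (left out, the last holds). Time passes only in rows, so rows that repeat a pose let the fingers close. It gives the time, the measured TCP pose, the force, the opening and the grip force at its end, in the units of the state.
- get_state(): the state, without advancing time (a new reading comes with each control period).
- viewer.snapshot(name): name is "scene" or "top" or "wrist"; returns (picture, depth): 420x560x3 uint8, red, green, blue; 420x560 float32, m along the optical axis (not along the pixel's ray), 0 where there is no reading.
- viewer.calibration(name): a dict with "vfov" (degrees; the focal length in pixels is half the picture's height over the tangent of half this angle, whatever the lens; pixels are square), "cx", "cy" (the principal point, pixels), "extrinsics" (4x4, takes a point from camera to world coordinates). Camera axes: x right, y down, z forward; pixel columns grow to the right and rows downward; lengths in m; the calibration is good to about 2 mm. The wrist camera is an equidistant fisheye: a pixel r from the principal point sees the ray r / f radians off the axis. A picture is of the moment at which its call begins: read the wrist's pose just before it. calibration takes no time and is no camera call; for the wrist camera it gives the pose at the moment of the call.
- workorder.finish_job(): hands the job in; it is judged then, once.
The state is a dict: "clock": time; "q": joint angles; "qd": joint speeds; "joint_torque": joint torques, N m; "tool_pos": TCP position; "eef_rot": TCP orientation; "contact_force": force on the tool from outside, world axes, zero at the start; "moment": the same for the moment, N m; "opening": opening from 0.0 (shut) to 1.0 (fully open); "finger_force": force on a finger pad.
Only numpy, scipy, OpenCV 4.12 (cv2) and the standard library are available. Lean on these libraries where they do the work, as an engineer would, in place of code of your own. Each camera call takes 0.05 s, during which the arm holds its last target. There are 200 camera calls.

## Working session

There is one attempt and no reset: what is moved stays moved. The work goes in short steps, Python scripts to look and compute and a tool call to move; the robot and the scene stay as the last step left them, time stands still between calls to the robot, and variables do not carry over. Pictures are saved under pics/ and viewed, at most 10 in all, crops included, and the job is handed in when it is done.

Besides the shell and the picture viewer there is one more tool, called after "Request:" as name(argument=value, ...) on one line, values as JSON. step_arm: Moves the arm, as the interface text tells. Shift numbers are shares of 8 cm and turn numbers shares of 180 degrees, none past 1 either way. Its arguments: {"type":"object","properties":{"motion":{"type":"array","items":{"type":"object","properties":{"wx":{"type":"number","minimum":-1,"maximum":1},"wy":{"type":"number","minimum":-1,"maximum":1},"wz":{"type":"number","minimum":-1,"maximum":1},"dx":{"type":"number","minimum":-1,"maximum":1},"dy":{"type":"number","minimum":-1,"maximum":1},"dz":{"type":"number","minimum":-1,"maximum":1},"claw":{"type":"number"}}}},"force":{"type":"number"}},"required":["motion"]}

```bash
mkdir -p pics; cat > h.py <<'E'
import numpy as np,cv2
from plant import get_state,viewer,workorder
def snap(n,f):
    T=viewer.calibration(n); p,d=viewer.snapshot(n)
    np.savez('pics/'+f+'.npz',d=d,E=T['extrinsics'],c=[T['vfov'],T['cx'],T['cy']],p=p)
    cv2.imwrite('pics/'+f+'.png',p[:,:,::-1])
def pt(f,u,v,z=None):
    a=np.load('pics/'+f+'.npz');vf,cx,cy=a['c'];fl=210/np.tan(np.radians(vf/2));E=a['E']
    r=np.array([(u-cx)/fl,(v-cy)/fl,1.])
    if z is None:
        d=a['d'][int(round(v)),int(round(u))]; return E[:3,:3]@(r*d)+E[:3,3]
    w=E[:3,:3]@r; return E[:3,3]+w*(z-E[2,3])/w[2]
E
python3 - <<'E'
from h import *
snap('top','top0');snap('scene','sc0')
s=get_state();print(s)
for n in('top','scene'):print(viewer.calibration(n))
E
```

```text
{'clock': 0.1, 'q': array([ 1.20381698,  0.68990305, -0.19452927,  1.56621537,  0.1572848 ,
        0.9024808 , -0.21509622]), 'qd': array([-0.00174983, -0.00338161, -0.00225077, -0.00360733,  0.00143441,
       -0.00045082, -0.00074887]), 'joint_torque': array([-2.73644757e-03, -5.28505182e+01, -1.27128739e+00, -1.53836811e+01,
       -5.25732036e-02,  2.00042305e-03,  4.75400054e-05]), 'tool_pos': array([ 0.24358943, -0.57497809,  0.23799519]), 'eef_rot': array([ 9.79981329e-01,  1.99087772e-01, -2.08005695e-04, -7.81459521e-04]), 'contact_force': array([-0.06246718,  0.1064056 ,  0.65451789]), 'moment': array([-0.01196153,  0.02611601,  0.02663798]), 'finger_force': 0.0, 'opening': 0.9962062347127799}
{'vfov': 47.03831476167614, 'cx': 275.9573789010234, 'cy': 218.02139088706926, 'extrinsics': array([[ 0.01432823, -0.99732407,  0.07168967,  0.36178264],
       [-0.99986445, -0.01487249, -0.00706387,  0.02792443],
       [ 0.00811117, -0.07157874, -0.99740197,  1.63880487],
       [ 0.        ,  0.        ,  0.        ,  1.        ]])}
{'vfov': 56.830331870022356, 'cx': 278.70083325158924, 'cy': 203.0052888511145, 'extrinsics': array([[ 0.8660066 ,  0.34846927, -0.35861085,  0.91557217],
       [ 0.49979356, -0.58105377,  0.64232618, -0.74410899],
       [ 0.01545874, -0.7354901 , -0.67735909,  0.89939685],
       [ 0.        ,  0.        ,  0.        ,  1.        ]])}
```

View pics/top0.png

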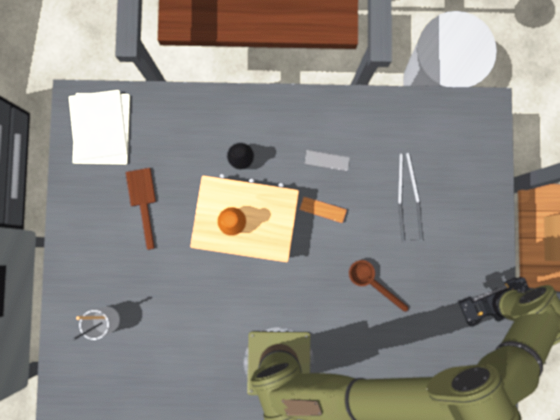

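View pics/sc0.png

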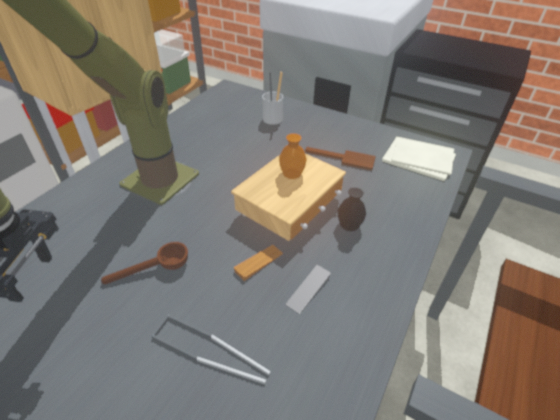

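The top view shows two wedge shapes. The orange-brown one at (325,210) is next to the chest. The grey one at (327,160) is the look-alike. The task names the wooden wedge, so it is the one at (325,210). The vase is the amber one at (231,221), and the black one at (240,155) is left alone. I'll confirm this in one crop.

```bash
python3 - <<'E'
from h import *
a=cv2.imread('pics/top0.png')[160:280,185:360];b=cv2.imread('pics/sc0.png')[150:310,210:350]
a=cv2.resize(a,None,fx=4.5,fy=4.5,interpolation=cv2.INTER_CUBIC)
cv2.imwrite('pics/c1.png',a)
b=cv2.resize(b,(525,600),interpolation=cv2.INTER_CUBIC);cv2.imwrite('pics/c2.png',b)
# hsv masks for the wedge & chest top
t=np.load('pics/top0.npz');hsv=cv2.cvtColor(t['p'],cv2.COLOR_RGB2HSV)
vf,cx,cy=t['c']
P=np.array([[pt('top0',u,v) for u in range(180,360)] for v in range(160,280)])
z=P[...,2]
m=(abs(z-.11)<.012).astype(np.uint8)
h=hsv[160:280,180:360]
w=((h[...,1]>120)&(z<.035)).astype(np.uint8); w[:, :118]=0
for n,mm in(('top',m),('wedge',w)):
    k,l,st,_=cv2.connectedComponentsWithStats(mm);i=1+st[1:,4].argmax()
    q=P[l==i];print(n,len(q),q.mean(0),np.percentile(q[:,2],[5,50,95]))
    r=cv2.minAreaRect(q[:,:2].astype(np.float32)*1000);print(r,cv2.boxPoints(r).round(1).tolist())
E
```

```text
top 6428 [0.46810705 0.11428011 0.10977928] [0.10401115 0.10979958 0.11533855]
((468.36260986328125, 119.10887145996094), (312.1973571777344, 232.3134002685547), 82.12979888916016) [[331.8999938964844, -19.600000381469727], [562.0999755859375, -51.400001525878906], [604.7999877929688, 257.79998779296875], [374.70001220703125, 289.6000061035156]]
wedge 593 [ 0.5108006  -0.1425997   0.01069165] [-0.00060897  0.01107753  0.02140867]
((511.7017822265625, -142.91781616210938), (152.11302185058594, 48.32510757446289), 73.57798767089844) [[467.0, -209.0], [513.4000244140625, -222.6999969482422], [556.4000244140625, -76.80000305175781], [510.0, -63.099998474121094]]
```

View pics/c1.png

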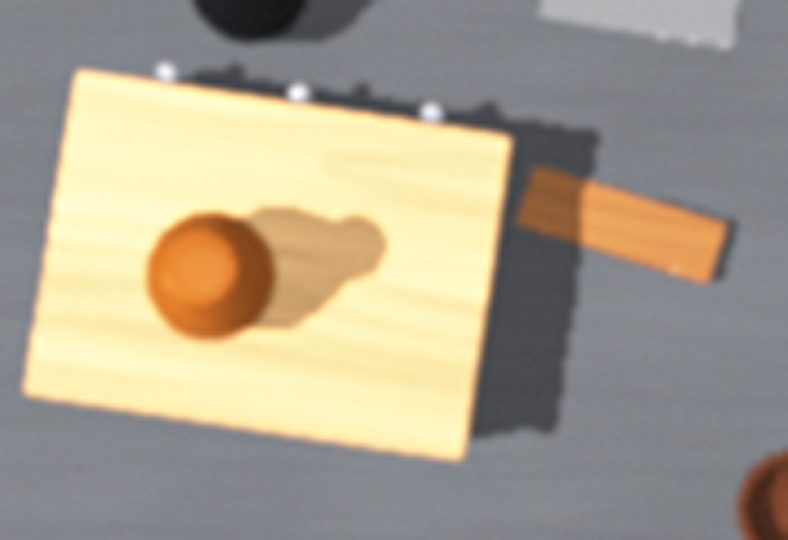

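View pics/c2.png

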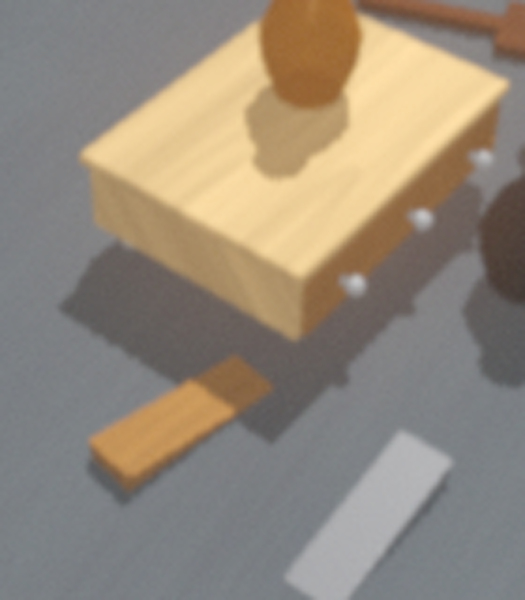

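The crop confirms it. The orange wooden wedge has its thin end at the chest and its blunt end lower left, and the grey block is separate. The measured sizes agree with the given ones: the top is 312x232 at z = 0.110 and the wedge is 152x48. That puts the foot at about (0.5355,-0.0164) and the butt at about (0.490,-0.215), with the wedge axis at 73.6°.

Request:
step_arm(motion=[{"dx": 0.5,"dy": -0.3,"dz": 0,"wz": -0.047,"claw": 0},{"dx": 1,"dy": -0.6,"wz": -0.094,"claw": 0},{"dx": 1,"dy": -0.6,"wz": -0.14,"claw": 0},{"dx": 1,"dy": -0.6,"wz": -0.187,"claw": 0},{"dx": 1,"dy": -0.6,"wz": -0.234,"claw": 0},{"dx": 1,"dy": -0.6,"wz": -0.281,"claw": 0},{"dx": 1,"dy": -0.6,"wz": -0.281,"claw": 0}], force=20)

```text
$.motion[0]: bad value
```

```bash
cat >> h.py <<'E'
from scipy.spatial.transform import Rotation as Ro
def go(x,y,z,yaw=None):
    "remaining shares (dx,dy,dz of 80 mm; wz of 180 deg) from the measured pose"
    s=get_state();R=Ro.from_quat(s['eef_rot']).as_matrix();d=R.T@(np.array([x,y,z])-s['tool_pos'])/.08
    yw=np.degrees(np.arctan2(R[1,0],R[0,0]))
    print('t',round(s['clock'],2),'pos',s['tool_pos'].round(4),'yaw',yw.round(2),'zt',R[:,2].round(3),'F',s['contact_force'].round(2),'sh',d.round(3),'wz',None if yaw is None else round((yw-yaw)/180,4))
E
python3 -c "
from h import *
go(.4792,-.2524,.15,73.6)"
```

```text
t 0.1 pos [ 0.2436 -0.575   0.238 ] yaw 22.97 zt [-0.001  0.001 -1.   ] F [-0.06  0.11  0.65] sh [ 4.285 -2.562  1.104] wz -0.2813
```

Request:
step_arm(motion=[{"dx": 0.5,"dy": -0.3,"dz": 0.0,"wx": 0.0,"wy": 0.0,"wz": -0.047,"claw": 0.0},{"dx": 1.0,"dy": -0.6,"dz": 0.0,"wx": 0.0,"wy": 0.0,"wz": -0.094,"claw": 0.0},{"dx": 1.0,"dy": -0.6,"dz": 0.0,"wx": 0.0,"wy": 0.0,"wz": -0.14,"claw": 0.0},{"dx": 1.0,"dy": -0.6,"dz": 0.0,"wx": 0.0,"wy": 0.0,"wz": -0.187,"claw": 0.0},{"dx": 1.0,"dy": -0.6,"dz": 0.0,"wx": 0.0,"wy": 0.0,"wz": -0.234,"claw": 0.0},{"dx": 1.0,"dy": -0.6,"dz": 0.0,"wx": 0.0,"wy": 0.0,"wz": -0.281,"claw": 0.0},{"dx": 1.0,"dy": -0.6,"dz": 0.0,"wx": 0.0,"wy": 0.0,"wz": -0.281,"claw": 0.0}], force=20)

```text
clock: 0.8
tool_pos: [0.2984, -0.4999, 0.2382]
eef_rot: [0.801, 0.599, 0.0, -0.001]
contact_force: [0.6, 0.3, -0.1]
opening: 0.387
finger_force: 0.0
```

```bash
python3 -c "
from h import *
go(.4792,-.2524,.15,73.6)"
```

```text
t 0.8 pos [ 0.2984 -0.4999  0.2382] yaw 73.56 zt [-0.     0.001 -1.   ] F [ 0.56  0.3  -0.15] sh [3.605 1.293 1.106] wz -0.0002
```

Request:
step_arm(motion=[{"dx": 0.5,"dy": 0.2,"dz": 0.0,"wx": 0.0,"wy": 0.0,"wz": 0.0,"claw": 0.0},{"dx": 1.0,"dy": 0.4,"dz": 0.1,"wx": 0.0,"wy": 0.0,"wz": 0.0,"claw": 0.0}])

```text
clock: 1.0
tool_pos: [0.3522, -0.4331, 0.231]
eef_rot: [0.804, 0.595, 0.0, 0.001]
contact_force: [0.7, -0.4, -0.6]
opening: 0.207
finger_force: 0.0
```

Request:
step_arm(motion=[{"dx": 0.5,"dy": 0.2,"dz": 0.0,"wx": 0.0,"wy": 0.0,"wz": 0.0,"claw": 0.0},{"dx": 1.0,"dy": 0.4,"dz": 0.2,"wx": 0.0,"wy": 0.0,"wz": 0.0,"claw": 0.0}])

```text
clock: 1.2
tool_pos: [0.4074, -0.3642, 0.2158]
eef_rot: [0.802, 0.597, 0.001, 0.002]
contact_force: [0.8, -0.2, -0.1]
opening: 0.023
finger_force: 0.0
```

Request:
step_arm(motion=[{"dx": 0.5,"dy": 0.2,"dz": 0.0,"wx": 0.0,"wy": 0.0,"wz": 0.0,"claw": 0.0},{"dx": 1.0,"dy": 0.4,"dz": 0.4,"wx": 0.0,"wy": 0.0,"wz": 0.0,"claw": 0.0},{"dx": 1.0,"dy": 0.4,"dz": 0.4,"wx": 0.0,"wy": 0.0,"wz": 0.0,"claw": 0.0}])

```text
clock: 1.5
tool_pos: [0.4619, -0.29, 0.1807]
eef_rot: [0.799, 0.601, 0.002, -0.002]
contact_force: [-0.4, 0.3, 0.5]
opening: 0.002
finger_force: 0.0
```

Request:
step_arm(motion=[{"dx": 0.25,"dy": 0.05,"dz": 0.2,"wx": 0.0,"wy": 0.0,"wz": 0.0,"claw": 0.0},{"dx": 0.5,"dy": 0.1,"dz": 0.5,"wx": 0.0,"wy": 0.0,"wz": 0.0,"claw": 0.0},{"dx": 0.5,"dy": 0.1,"dz": 0.8,"wx": 0.0,"wy": 0.0,"wz": 0.0,"claw": 0.0},{"dx": 0.5,"dy": 0.1,"dz": 0.8,"wx": 0.0,"wy": 0.0,"wz": 0.0,"claw": 0.0}])

```text
clock: 1.9
tool_pos: [0.4758, -0.2602, 0.1163]
eef_rot: [0.802, 0.598, -0.002, -0.002]
contact_force: [-0.7, 1.3, -0.3]
opening: 0.003
finger_force: 0.0
```

```bash
python3 -c "
from h import *
go(.4792,-.2524,.008,73.6)
snap('wrist','w0');snap('top','top1');print(viewer.calibration('wrist'))"
```

```text
t 1.9 pos [ 0.4758 -0.2602  0.1163] yaw 73.45 zt [-0.006  0.002 -1.   ] F [-0.7   1.25 -0.31] sh [0.105 0.021 1.354] wz -0.0008
{'vfov': 65.70646984690485, 'cx': 280.1846684069927, 'cy': 206.63682270711212, 'extrinsics': array([[ 9.58311450e-01, -2.74583824e-01, -7.90119465e-02,
         4.97081883e-01],
       [-2.85724560e-01, -9.21712554e-01, -2.62311728e-01,
        -1.94979903e-01],
       [-7.99745570e-04,  2.73951987e-01, -9.61743037e-01,
         2.63928038e-01],
       [ 0.00000000e+00,  0.00000000e+00,  0.00000000e+00,
         1.00000000e+00]])}
```

View pics/w0.png

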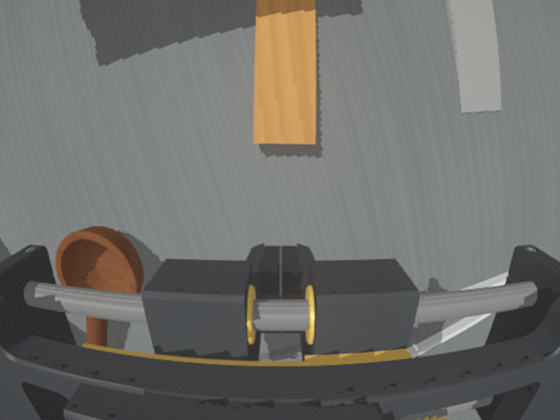

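The wrist view shows the orange wedge's butt edge from (254,143) to (316,144), centred at 285 and square to the shut fingertips, which are centred at 281. The block cup is at (100,270), clear of the fingers. I'll check the butt position, then descend.

```bash
cat >> h.py <<'E'
def wp(f,u,v,z):
    a=np.load('pics/'+f+'.npz');vf,cx,cy=a['c'];fl=210/np.tan(np.radians(vf/2));E=a['E']
    d=np.array([u-cx,v-cy]);r=np.hypot(*d);t=r/fl
    w=E[:3,:3]@np.array([*(np.sin(t)*d/r),np.cos(t)]);return E[:3,3]+w*(z-E[2,3])/w[2]
E
python3 -c "
from h import *
print(wp('w0',254,143.5,.02),wp('w0',316,144.5,.02))"
```

```text
[ 0.47061776 -0.2068392   0.02      ] [ 0.514592   -0.22056871  0.02      ]
```

Request:
step_arm(motion=[{"dx": 0.0,"dy": 0.0,"dz": 0.5,"wx": 0.0,"wy": 0.0,"wz": 0.0,"claw": 0.0},{"dx": 0.0,"dy": 0.0,"dz": 0.9,"wx": 0.0,"wy": 0.0,"wz": 0.0,"claw": 0.0},{"dx": 0.0,"dy": 0.0,"dz": 0.9,"wx": 0.0,"wy": 0.0,"wz": 0.0,"claw": 0.0},{"dx": 0.0,"dy": 0.0,"dz": 0.9,"wx": 0.0,"wy": 0.0,"wz": 0.0,"claw": 0.0}])

```text
clock: 2.4
tool_pos: [0.4781, -0.2619, 0.0479]
eef_rot: [0.802, 0.598, 0.0, 0.001]
contact_force: [0.5, -0.1, 0.7]
opening: 0.005
finger_force: 0.0
```

```bash
python3 -c "
from h import *
go(.4792,-.2524,.008,73.6)"
```

```text
t 2.4 pos [ 0.4781 -0.2619  0.0479] yaw 73.45 zt [ 0.001 -0.001 -1.   ] F [ 0.51 -0.15  0.66] sh [ 0.117 -0.021  0.498] wz -0.0008
```

Request:
step_arm(motion=[{"dx": 0.0,"dy": 0.0,"dz": 0.3,"wx": 0.0,"wy": 0.0,"wz": 0.0,"claw": 0.0},{"dx": 0.15,"dy": 0.0,"dz": 0.5,"wx": 0.0,"wy": 0.0,"wz": 0.0,"claw": 0.0},{"dx": 0.36,"dy": 0.0,"dz": 0.5,"wx": 0.0,"wy": 0.0,"wz": 0.0,"claw": 0.0},{"dx": 0.36,"dy": 0.0,"dz": 0.5,"wx": 0.0,"wy": 0.0,"wz": 0.0,"claw": 0.0},{"dx": 0.36,"dy": 0.0,"dz": 0.5,"wx": 0.0,"wy": 0.0,"wz": 0.0,"claw": 0.0}])

```text
clock: 2.9
tool_pos: [0.4872, -0.2344, 0.0086]
eef_rot: [0.801, 0.599, 0.001, 0.001]
contact_force: [-0.6, -0.1, -0.3]
opening: 0.007
finger_force: 0.0
```

```bash
python3 -c "
from h import *
go(.490,-.2223,.008,73.2)
go(.5116,-.1867,.008,82)"
```

```text
t 2.9 pos [ 0.4872 -0.2344  0.0086] yaw 73.53 zt [ 0.003 -0.002 -1.   ] F [-0.62 -0.06 -0.29] sh [ 0.154 -0.01   0.007] wz 0.0019
t 2.9 pos [ 0.4872 -0.2344  0.0086] yaw 73.53 zt [ 0.003 -0.002 -1.   ] F [-0.62 -0.06 -0.29] sh [0.658 0.123 0.007] wz -0.047
```

Request:
step_arm(motion=[{"dx": 0.08,"dy": 0.0,"dz": 0.01,"wx": 0.0,"wy": 0.0,"wz": 0.0,"claw": 0.0},{"dx": 0.154,"dy": -0.01,"dz": 0.01,"wx": 0.0,"wy": 0.0,"wz": 0.0,"claw": 0.0},{"dx": 0.24,"dy": 0.012,"dz": 0.01,"wx": 0.0,"wy": 0.0,"wz": -0.008,"claw": 0.0},{"dx": 0.32,"dy": 0.034,"dz": 0.01,"wx": 0.0,"wy": 0.0,"wz": -0.016,"claw": 0.0},{"dx": 0.4,"dy": 0.056,"dz": 0.01,"wx": 0.0,"wy": 0.0,"wz": -0.024,"claw": 0.0},{"dx": 0.49,"dy": 0.08,"dz": 0.01,"wx": 0.0,"wy": 0.0,"wz": -0.032,"claw": 0.0},{"dx": 0.57,"dy": 0.1,"dz": 0.01,"wx": 0.0,"wy": 0.0,"wz": -0.04,"claw": 0.0},{"dx": 0.65,"dy": 0.123,"dz": 0.01,"wx": 0.0,"wy": 0.0,"wz": -0.047,"claw": 0.0}])

```text
clock: 3.7
tool_pos: [0.5104, -0.1857, 0.0059]
eef_rot: [0.754, 0.657, -0.0, -0.0]
contact_force: [-0.1, -0.3, 1.3]
opening: -0.0
finger_force: 0.4
```

```bash
python3 - <<'E'
from h import *
go(.5116,-.1867,.008,82)
snap('wrist','w1');snap('top','top2')
for f in ('top2',):
    t=np.load(f'pics/{f}.npz');hsv=cv2.cvtColor(t['p'],cv2.COLOR_RGB2HSV)
a=np.load('pics/top2.npz')['p'][150:250,230:360,::-1];b=np.load('pics/w1.npz')['p'][:,:,::-1]
cv2.imwrite('pics/m1.png',np.hstack([cv2.resize(b[:330,130:430],(400,440)),cv2.resize(a,(396,440) if 0 else (400,440),interpolation=cv2.INTER_CUBIC)]))
E
```

```text
t 3.7 pos [ 0.5104 -0.1857  0.0059] yaw 82.13 zt [-0. -0. -1.] F [-0.13 -0.33  1.26] sh [-0.01   0.016 -0.027] wz 0.0007
```

View pics/m1.png

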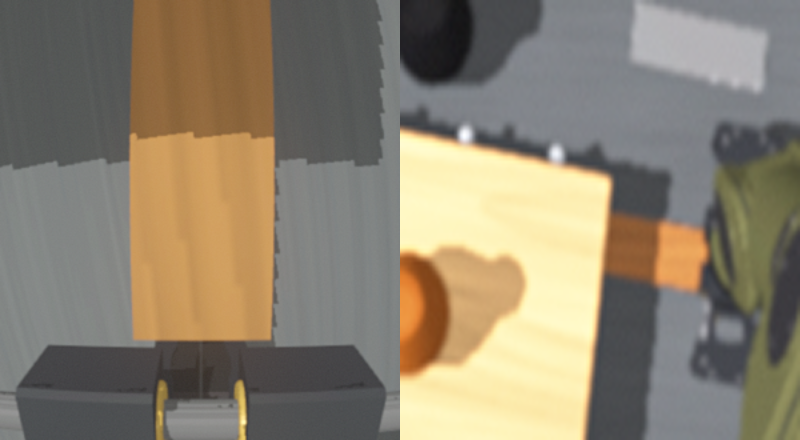

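The composite shows the wedge butt flat against the fingers (left panel, corners at (134,340) and (272,340)). The tip is already under the board edge (right panel, (610,245)). Now I'll check how the wedge axis lines up with the foot.

```bash
python3 - <<'E'
from h import *
L=wp('w1',130+134*.75,255,.02);R=wp('w1',130+272*.75,255,.02)
d=(R-L)[:2];w=np.hypot(*d);d/=w;u=np.array([-d[1],d[0]]);m=((L+R)/2)[:2]
f=np.array([.5355,-.0164])
print(L,R,w,np.degrees(np.arctan2(u[1],u[0])),'along',(f-m)@u,'lat',np.cross(u,f-m), 'tcp->butt',(m-get_state()['tool_pos'][:2])@u)
for k in(0,1,20,40,60): print(k, wp('w1',130+131*.75,140*.75,.011),end=' ') if k==0 else None
E
```

```text
[ 0.48964994 -0.1727055   0.02      ] [ 0.53524546 -0.17903548  0.02      ] 0.04603281699361825 82.09620123546648 along 0.16112550534927733 lat -0.0009044905322481492 tcp->butt 0.00893909167353092
0 [ 0.4984187  -0.10835209  0.011     ] <stdin>:5: DeprecationWarning: Arrays of 2-dimensional vectors are deprecated. Use arrays of 3-dimensional vectors instead. (deprecated in NumPy 2.0)
```

The alignment is good: lateral error is under 1 mm and the wedge heading is 82.1°. The tip is 11 mm short of the foot, so first contact is possible after 28 mm more. I'll advance 22 mm, then creep.

Request:
step_arm(motion=[{"dx": 0.07,"dy": 0.0,"dz": -0.025,"wx": 0.0,"wy": 0.0,"wz": 0.0,"claw": 0.0},{"dx": 0.14,"dy": 0.0,"dz": -0.025,"wx": 0.0,"wy": 0.0,"wz": 0.0,"claw": 0.0},{"dx": 0.2,"dy": 0.0,"dz": -0.025,"wx": 0.0,"wy": 0.0,"wz": 0.0,"claw": 0.0},{"dx": 0.25,"dy": 0.0,"dz": -0.025,"wx": 0.0,"wy": 0.0,"wz": 0.0,"claw": 0.0},{"dx": 0.28,"dy": 0.0,"dz": -0.025,"wx": 0.0,"wy": 0.0,"wz": 0.0,"claw": 0.0},{"dx": 0.28,"dy": 0.0,"dz": -0.025,"wx": 0.0,"wy": 0.0,"wz": 0.0,"claw": 0.0}])

```text
clock: 4.4
tool_pos: [0.5134, -0.1635, 0.0079]
eef_rot: [0.754, 0.656, 0.0, -0.0]
contact_force: [-0.7, -0.5, 0.1]
opening: 0.01
finger_force: 0.0
```

Request:
step_arm(motion=[{"dx": 0.02,"dy": 0.0,"dz": 0.0,"wx": 0.0,"wy": 0.0,"wz": 0.0,"claw": 0.0},{"dx": 0.04,"dy": 0.0,"dz": 0.0,"wx": 0.0,"wy": 0.0,"wz": 0.0,"claw": 0.0},{"dx": 0.05,"dy": 0.0,"dz": 0.0,"wx": 0.0,"wy": 0.0,"wz": 0.0,"claw": 0.0},{"dx": 0.05,"dy": 0.0,"dz": 0.0,"wx": 0.0,"wy": 0.0,"wz": 0.0,"claw": 0.0}])

```text
clock: 4.8
tool_pos: [0.5139, -0.1599, 0.0079]
eef_rot: [0.755, 0.656, 0.0, -0.0]
contact_force: [0.1, -0.4, -0.8]
opening: 0.005
finger_force: 0.0
```

```bash
python3 - <<'E'
from h import *
d=.084+.0;u=np.array([np.cos(np.radians(82.1)),np.sin(np.radians(82.1))])
p=get_state()['tool_pos'];print('tip past foot mm',((p[:2]-[.5355,-.0164])@u+.1589)*1e3)
go(*p,82.1)
E
```

```text
tip past foot mm 13.756645999293882
t 4.8 pos [ 0.5139 -0.1599  0.0079] yaw 82.02 zt [ 0.  0. -1.] F [ 0.06 -0.37 -0.79] sh [0. 0. 0.] wz -0.0005
```

Request:
step_arm(motion=[{"dx": 0.02,"dy": 0.0,"dz": 0.0,"wx": 0.0,"wy": 0.0,"wz": 0.0,"claw": 0.0},{"dx": 0.04,"dy": 0.0,"dz": 0.0,"wx": 0.0,"wy": 0.0,"wz": 0.0,"claw": 0.0},{"dx": 0.04,"dy": 0.0,"dz": 0.0,"wx": 0.0,"wy": 0.0,"wz": 0.0,"claw": 0.0}])

```text
clock: 5.1
tool_pos: [0.5144, -0.1566, 0.0079]
eef_rot: [0.755, 0.656, 0.0, -0.0]
contact_force: [0.5, 0.2, -0.3]
opening: 0.008
finger_force: 0.0
```

Request:
step_arm(motion=[{"dx": 0.02,"dy": 0.0,"dz": 0.0,"wx": 0.0,"wy": 0.0,"wz": 0.0,"claw": 0.0},{"dx": 0.04,"dy": 0.0,"dz": 0.0,"wx": 0.0,"wy": 0.0,"wz": 0.0,"claw": 0.0},{"dx": 0.04,"dy": 0.0,"dz": 0.0,"wx": 0.0,"wy": 0.0,"wz": 0.0,"claw": 0.0}])

```text
clock: 5.4
tool_pos: [0.5149, -0.1534, 0.0079]
eef_rot: [0.755, 0.656, 0.0, -0.0]
contact_force: [0.2, -0.5, 0.6]
opening: 0.007
finger_force: 0.0
```

Request:
step_arm(motion=[{"dx": 0.02,"dy": 0.0,"dz": 0.0,"wx": 0.0,"wy": 0.0,"wz": 0.0,"claw": 0.0},{"dx": 0.04,"dy": 0.0,"dz": 0.0,"wx": 0.0,"wy": 0.0,"wz": 0.0,"claw": 0.0},{"dx": 0.04,"dy": 0.0,"dz": 0.0,"wx": 0.0,"wy": 0.0,"wz": 0.0,"claw": 0.0}])

```text
clock: 5.7
tool_pos: [0.5153, -0.1503, 0.0079]
eef_rot: [0.755, 0.656, 0.0, -0.0]
contact_force: [-0.8, 0.3, 0.1]
opening: 0.007
finger_force: 0.0
```

Request:
step_arm(motion=[{"dx": 0.02,"dy": 0.0,"dz": 0.0,"wx": 0.0,"wy": 0.0,"wz": 0.0,"claw": 0.0},{"dx": 0.04,"dy": 0.0,"dz": 0.0,"wx": 0.0,"wy": 0.0,"wz": 0.0,"claw": 0.0},{"dx": 0.04,"dy": 0.0,"dz": 0.0,"wx": 0.0,"wy": 0.0,"wz": 0.0,"claw": 0.0}])

```text
clock: 6.0
tool_pos: [0.5157, -0.1471, 0.0079]
eef_rot: [0.755, 0.656, 0.0, -0.0]
contact_force: [-0.2, 1.5, 0.1]
opening: 0.006
finger_force: 0.0
```

Request:
step_arm(motion=[{"dx": 0.02,"dy": 0.0,"dz": 0.0,"wx": 0.0,"wy": 0.0,"wz": 0.0,"claw": 0.0},{"dx": 0.04,"dy": 0.0,"dz": 0.0,"wx": 0.0,"wy": 0.0,"wz": 0.0,"claw": 0.0},{"dx": 0.04,"dy": 0.0,"dz": 0.0,"wx": 0.0,"wy": 0.0,"wz": 0.0,"claw": 0.0}])

```text
clock: 6.3
tool_pos: [0.5162, -0.1439, 0.0079]
eef_rot: [0.755, 0.656, 0.0, -0.0]
contact_force: [-0.3, -0.1, -0.8]
opening: 0.002
finger_force: 0.0
```

Request:
step_arm(motion=[{"dx": 0.02,"dy": 0.0,"dz": 0.0,"wx": 0.0,"wy": 0.0,"wz": 0.0,"claw": 0.0},{"dx": 0.04,"dy": 0.0,"dz": 0.0,"wx": 0.0,"wy": 0.0,"wz": 0.0,"claw": 0.0},{"dx": 0.04,"dy": 0.0,"dz": 0.0,"wx": 0.0,"wy": 0.0,"wz": 0.0,"claw": 0.0}])

```text
clock: 6.6
tool_pos: [0.5166, -0.1407, 0.0079]
eef_rot: [0.755, 0.656, 0.0, -0.0]
contact_force: [-0.4, 0.1, -0.5]
opening: 0.007
finger_force: 0.0
```

Request:
step_arm(motion=[{"dx": 0.02,"dy": 0.0,"dz": 0.0,"wx": 0.0,"wy": 0.0,"wz": 0.0,"claw": 0.0},{"dx": 0.04,"dy": 0.0,"dz": 0.0,"wx": 0.0,"wy": 0.0,"wz": 0.0,"claw": 0.0},{"dx": 0.04,"dy": 0.0,"dz": 0.0,"wx": 0.0,"wy": 0.0,"wz": 0.0,"claw": 0.0}])

```text
clock: 6.9
tool_pos: [0.5171, -0.1375, 0.0079]
eef_rot: [0.755, 0.656, 0.0, -0.0]
contact_force: [0.1, 0.4, 0.5]
opening: 0.009
finger_force: 0.0
```

Request:
step_arm(motion=[{"dx": 0.02,"dy": 0.0,"dz": 0.0,"wx": 0.0,"wy": 0.0,"wz": 0.0,"claw": 0.0},{"dx": 0.04,"dy": 0.0,"dz": 0.0,"wx": 0.0,"wy": 0.0,"wz": 0.0,"claw": 0.0},{"dx": 0.04,"dy": 0.0,"dz": 0.0,"wx": 0.0,"wy": 0.0,"wz": 0.0,"claw": 0.0}])

```text
clock: 7.2
tool_pos: [0.5173, -0.135, 0.0079]
eef_rot: [0.755, 0.656, -0.0, 0.0]
contact_force: [0.1, -1.4, -0.5]
opening: 0.002
finger_force: 0.6
```

The TCP now lags the command and Fy is -1.4, so this is probably first contact. I'll take smaller steps.

Request:
step_arm(motion=[{"dx": 0.01,"dy": 0.0,"dz": 0.0,"wx": 0.0,"wy": 0.0,"wz": 0.0,"claw": 0.0},{"dx": 0.02,"dy": 0.0,"dz": 0.0,"wx": 0.0,"wy": 0.0,"wz": 0.0,"claw": 0.0},{"dx": 0.02,"dy": 0.0,"dz": 0.0,"wx": 0.0,"wy": 0.0,"wz": 0.0,"claw": 0.0}])

```text
clock: 7.5
tool_pos: [0.5174, -0.1341, 0.0079]
eef_rot: [0.755, 0.656, -0.001, 0.0]
contact_force: [-0.6, -3.5, 0.6]
opening: 0.004
finger_force: 1.9
```

Request:
step_arm(motion=[{"dx": 0.01,"dy": 0.0,"dz": 0.0,"wx": 0.0,"wy": 0.0,"wz": 0.0,"claw": 0.0},{"dx": 0.02,"dy": 0.0,"dz": 0.0,"wx": 0.0,"wy": 0.0,"wz": 0.0,"claw": 0.0},{"dx": 0.02,"dy": 0.0,"dz": 0.0,"wx": 0.0,"wy": 0.0,"wz": 0.0,"claw": 0.0}])

```text
clock: 7.8
tool_pos: [0.5175, -0.1328, 0.008]
eef_rot: [0.755, 0.656, -0.001, 0.0]
contact_force: [-0.8, -5.5, 0.4]
opening: 0.01
finger_force: 2.6
```

```bash
python3 - <<'E'
from h import *
F=[]
for i in range(5):
    snap('top','t3');s=get_state();F.append(s['contact_force'])
print(np.mean(F,0).round(2),s['tool_pos'].round(4),s['clock'])
E
```

```text
[-0.95 -5.25  0.55] [ 0.5175 -0.1327  0.0079] 8.05
```

The push is 5.3 N and climbing steeply, so the foot is snug. I'll back away, then lift.

Request:
step_arm(motion=[{"dx": -0.1,"dy": 0.0,"dz": 0.0,"wx": 0.0,"wy": 0.0,"wz": 0.0,"claw": 0.0},{"dx": -0.3,"dy": 0.0,"dz": 0.0,"wx": 0.0,"wy": 0.0,"wz": 0.0,"claw": 0.0},{"dx": -0.5,"dy": 0.0,"dz": 0.0,"wx": 0.0,"wy": 0.0,"wz": 0.0,"claw": 0.0},{"dx": -0.5,"dy": 0.0,"dz": -0.5,"wx": 0.0,"wy": 0.0,"wz": 0.0,"claw": 0.0},{"dx": -0.5,"dy": 0.0,"dz": -1.0,"wx": 0.0,"wy": 0.0,"wz": 0.0,"claw": 0.0},{"dx": -0.5,"dy": 0.0,"dz": -1.0,"wx": 0.0,"wy": 0.0,"wz": 0.0,"claw": 0.0}])

```text
clock: 8.65
tool_pos: [0.5157, -0.1709, 0.092]
eef_rot: [0.755, 0.656, 0.004, 0.003]
contact_force: [0.2, -0.4, 0.1]
opening: 0.005
finger_force: 0.0
```

Request:
step_arm(motion=[{"dx": 0.0,"dy": 0.0,"dz": -0.5,"wx": 0.0,"wy": 0.0,"wz": 0.0,"claw": 0.0},{"dx": 0.0,"dy": 0.0,"dz": -1.0,"wx": 0.0,"wy": 0.0,"wz": 0.0,"claw": 0.0},{"dx": 0.0,"dy": 0.0,"dz": -1.0,"wx": 0.0,"wy": 0.0,"wz": 0.0,"claw": 0.0},{"dx": 0.0,"dy": 0.0,"dz": -1.0,"wx": 0.0,"wy": 0.0,"wz": 0.0,"claw": 0.0}])

```text
clock: 9.05
tool_pos: [0.5128, -0.1708, 0.1682]
eef_rot: [0.754, 0.656, 0.001, 0.0]
contact_force: [0.0, -0.0, -0.9]
opening: 0.005
finger_force: 0.0
```

```bash
cat > chk.py <<'E'
from h import *
import sys
f=sys.argv[1];snap('top',f);snap('wrist',f+'w')
P=np.array([[pt(f,u,v) for u in range(180,305)] for v in range(160,280)]);z=P[...,2]
k,l,st,_=cv2.connectedComponentsWithStats((abs(z-.11)<.012).astype(np.uint8));q=P[l==1+st[1:,4].argmax()]
print(cv2.minAreaRect(q[:,:2].astype(np.float32)*1000))
A=np.c_[q[:,:2],np.ones(len(q))];print('plane tilt',np.linalg.lstsq(A,q[:,2],rcond=None)[0])
E
python3 chk.py top4; python3 -c "
from h import *
go(.5355,-.0164,.14,82)"
```

```text
((468.28125, 119.11475372314453), (311.97589111328125, 232.3846435546875), 82.21782684326172)
plane tilt [-0.00281026  0.00123628  0.11105365]
t 9.15 pos [ 0.5115 -0.1708  0.1667] yaw 82.05 zt [-0.002  0.001 -1.   ] F [ 0.52  0.3  -1.16] sh [1.953 0.03  0.335] wz 0.0003
```

View pics/top4w.png

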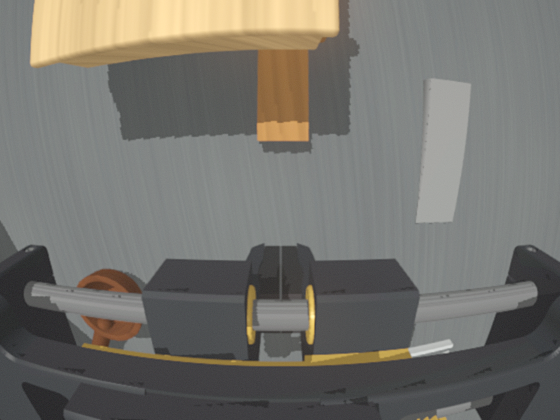

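The wrist view shows the wedge under the corner, with its butt at (283,135). The top view measures the chest unmoved and level. Next I'll move above the corner.

Request:
step_arm(motion=[{"dx": 0.5,"dy": 0.0,"dz": 0.0,"wx": 0.0,"wy": 0.0,"wz": 0.0,"claw": 0.0},{"dx": 0.97,"dy": 0.02,"dz": 0.0,"wx": 0.0,"wy": 0.0,"wz": 0.0,"claw": 0.0}])

```text
clock: 9.35
tool_pos: [0.5236, -0.0945, 0.1662]
eef_rot: [0.756, 0.655, -0.001, -0.001]
contact_force: [-0.3, 1.4, 0.1]
opening: 0.004
finger_force: 0.0
```

Request:
step_arm(motion=[{"dx": 0.5,"dy": 0.0,"dz": 0.0,"wx": 0.0,"wy": 0.0,"wz": 0.0,"claw": 0.0},{"dx": 0.97,"dy": 0.02,"dz": 0.1,"wx": 0.0,"wy": 0.0,"wz": 0.0,"claw": 0.0},{"dx": 0.97,"dy": 0.02,"dz": 0.35,"wx": 0.0,"wy": 0.0,"wz": 0.0,"claw": 0.0},{"dx": 0.97,"dy": 0.02,"dz": 0.4,"wx": 0.0,"wy": 0.0,"wz": 0.0,"claw": 0.0},{"dx": 0.97,"dy": 0.02,"dz": 0.4,"wx": 0.0,"wy": 0.0,"wz": 0.0,"claw": 0.0}])

```text
clock: 9.85
tool_pos: [0.5356, -0.0189, 0.1343]
eef_rot: [0.755, 0.656, -0.002, -0.001]
contact_force: [0.5, 0.4, 0.1]
opening: 0.006
finger_force: 0.0
```

```bash
python3 -c "
from h import *
go(.5355,-.0164,.11,82)"
```

```text
t 9.85 pos [ 0.5356 -0.0189  0.1343] yaw 81.98 zt [-0.004 -0.001 -1.   ] F [0.47 0.35 0.08] sh [ 0.031 -0.004  0.303] wz -0.0001
```

Request:
step_arm(motion=[{"dx": 0.03,"dy": 0.0,"dz": 0.13,"wx": 0.0,"wy": 0.0,"wz": 0.0,"claw": 0.0},{"dx": 0.03,"dy": 0.0,"dz": 0.25,"wx": 0.0,"wy": 0.0,"wz": 0.0,"claw": 0.0},{"dx": 0.03,"dy": 0.0,"dz": 0.27,"wx": 0.0,"wy": 0.0,"wz": 0.0,"claw": 0.0},{"dx": 0.03,"dy": 0.0,"dz": 0.29,"wx": 0.0,"wy": 0.0,"wz": 0.0,"claw": 0.0},{"dx": 0.03,"dy": 0.0,"dz": 0.3,"wx": 0.0,"wy": 0.0,"wz": 0.0,"claw": 0.0},{"dx": 0.03,"dy": 0.0,"dz": 0.31,"wx": 0.0,"wy": 0.0,"wz": 0.0,"claw": 0.0},{"dx": 0.03,"dy": 0.0,"dz": 0.31,"wx": 0.0,"wy": 0.0,"wz": 0.0,"claw": 0.0}])

```text
clock: 10.55
tool_pos: [0.5375, -0.0156, 0.1113]
eef_rot: [0.755, 0.656, 0.0, 0.0]
contact_force: [0.2, 0.8, -0.7]
opening: 0.005
finger_force: 0.0
```

Request:
step_arm(motion=[{"dx": 0.0,"dy": 0.0,"dz": 0.02,"wx": 0.0,"wy": 0.0,"wz": 0.0,"claw": 0.0},{"dx": 0.0,"dy": 0.0,"dz": 0.03,"wx": 0.0,"wy": 0.0,"wz": 0.0,"claw": 0.0},{"dx": 0.0,"dy": 0.0,"dz": 0.03,"wx": 0.0,"wy": 0.0,"wz": 0.0,"claw": 0.0}])

```text
clock: 10.85
tool_pos: [0.5378, -0.0157, 0.1098]
eef_rot: [0.755, 0.656, 0.0, 0.001]
contact_force: [-1.9, 0.4, 9.5]
opening: 0.005
finger_force: 4.6
```

Request:
step_arm(motion=[{"dx": 0.0,"dy": 0.0,"dz": 0.01,"wx": 0.0,"wy": 0.0,"wz": 0.0,"claw": 0.0},{"dx": 0.0,"dy": 0.0,"dz": 0.02,"wx": 0.0,"wy": 0.0,"wz": 0.0,"claw": 0.0},{"dx": 0.0,"dy": 0.0,"dz": 0.02,"wx": 0.0,"wy": 0.0,"wz": 0.0,"claw": 0.0},{"dx": 0.0,"dy": 0.0,"dz": 0.02,"wx": 0.0,"wy": 0.0,"wz": 0.0,"claw": 0.0}])

```text
clock: 11.25
tool_pos: [0.5379, -0.0158, 0.1096]
eef_rot: [0.755, 0.656, 0.001, 0.001]
contact_force: [-4.6, 0.1, 21.4]
opening: 0.004
finger_force: 11.0
```

At 21 N the top gave only 0.2 mm, so it no longer rocks. I'll hold briefly, then withdraw.

Request:
step_arm(motion=[{"dx": 0.0,"dy": 0.0,"dz": 0.0,"wx": 0.0,"wy": 0.0,"wz": 0.0,"claw": 0.0},{"dx": 0.0,"dy": 0.0,"dz": 0.0,"wx": 0.0,"wy": 0.0,"wz": 0.0,"claw": 0.0},{"dx": 0.0,"dy": 0.0,"dz": 0.0,"wx": 0.0,"wy": 0.0,"wz": 0.0,"claw": 0.0},{"dx": 0.0,"dy": 0.0,"dz": 0.0,"wx": 0.0,"wy": 0.0,"wz": 0.0,"claw": 0.0}])

```text
clock: 11.65
tool_pos: [0.5379, -0.0157, 0.1096]
eef_rot: [0.755, 0.656, 0.001, 0.001]
contact_force: [-3.9, 0.0, 22.1]
opening: 0.003
finger_force: 11.0
```

Request:
step_arm(motion=[{"dx": 0.0,"dy": 0.0,"dz": -0.05,"wx": 0.0,"wy": 0.0,"wz": 0.0,"claw": 0.0},{"dx": 0.0,"dy": 0.0,"dz": -0.2,"wx": 0.0,"wy": 0.0,"wz": 0.0,"claw": 0.0},{"dx": 0.0,"dy": 0.0,"dz": -0.6,"wx": 0.0,"wy": 0.0,"wz": 0.0,"claw": 0.0},{"dx": -0.3,"dy": 0.0,"dz": -1.0,"wx": 0.0,"wy": 0.0,"wz": 0.0,"claw": 0.0},{"dx": -0.8,"dy": 0.0,"dz": -1.0,"wx": 0.0,"wy": 0.0,"wz": 0.0,"claw": 0.0},{"dx": -1.0,"dy": 0.0,"dz": -1.0,"wx": 0.0,"wy": 0.0,"wz": 0.0,"claw": 0.0}])

```text
clock: 12.25
tool_pos: [0.526, -0.0992, 0.1885]
eef_rot: [0.756, 0.654, -0.001, 0.002]
contact_force: [0.3, -0.7, -0.4]
opening: 0.006
finger_force: 0.0
```

Request:
step_arm(motion=[{"dx": -0.5,"dy": 0.0,"dz": 0.0,"wx": 0.0,"wy": 0.0,"wz": 0.0,"claw": 0.0},{"dx": -1.0,"dy": 0.0,"dz": 0.0,"wx": 0.0,"wy": 0.0,"wz": 0.0,"claw": 0.0},{"dx": -1.0,"dy": 0.0,"dz": 0.0,"wx": 0.0,"wy": 0.0,"wz": 0.0,"claw": 0.0},{"dx": -1.0,"dy": 0.0,"dz": 0.0,"wx": 0.0,"wy": 0.0,"wz": 0.0,"claw": 0.0}])

```text
clock: 12.65
tool_pos: [0.5149, -0.175, 0.1874]
eef_rot: [0.756, 0.655, 0.0, 0.0]
contact_force: [0.2, 1.4, -0.4]
opening: 0.003
finger_force: 0.0
```

```bash
python3 chk.py top5; python3 -c "
from h import *
go(.5355,-.0164,.14,82)
snap('scene','sc5')
p=cv2.imread('pics/sc5.png')[110:310,180:390];cv2.imwrite('pics/c5.png',cv2.resize(p,(630,600),interpolation=cv2.INTER_CUBIC))"
```

```text
((468.31640625, 119.15007781982422), (312.6201477050781, 232.35089111328125), 82.189208984375)
plane tilt [-0.00290123  0.0005113   0.11118714]
t 12.75 pos [ 0.5156 -0.1725  0.1875] yaw 82.11 zt [ 0.001  0.001 -1.   ] F [-0.01  0.67 -0.12] sh [ 1.967 -0.021  0.596] wz 0.0006
```

View pics/c5.png

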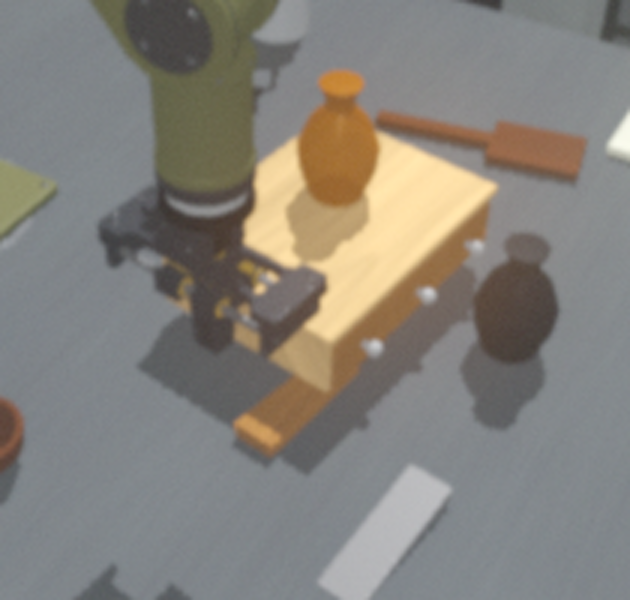

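The crop shows the wedge under the corner with its butt at (258,435). The vase is standing at (340,150), the chest hasn't moved, and the hand is clear. I'm handing the job in.

```bash
python3 -c "
from plant import workorder
print(workorder.finish_job())"
```

```text
the job is handed in; nothing more can be done
None
```

The job is handed in: the wedge sits snug under the short foot (about 5 N push at the end), a 22 N press above that foot moved the top only 0.2 mm, the chest measured level and unmoved, and the hand is clear.

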